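Check the desk scale and weigh the binder clips

TASK

Check the spring scale with whichever steel weights are out on the felt pad, smallest first: stand each one alone in the middle of the pan, let go and leave it there about two seconds, then stand it back on the pad. Then set the empty tub in the middle of the pan and let it settle, pick up the scoop by its handle and tip all the binder clips out over its open edge into the tub, and put the empty scoop back down flat on the desk, leaving the tub of clips centred on the scale. Set things down gently so that the pan is never driven down to its stop, and leave the other things on the desk where they are.

Things in the scene. Friction and masses are not known exactly. Their poses are not given: they have to be found in the camera images.
- pan_top (a point): Centre of the upper face of the scale's round pan (steel disc, 150 mm across, 5 mm thick, flat, no rim, fine rings about its centre). z up. The point rides with the pan; unloaded it is 85 mm above the desk.
- pan (a joint): How far the pan has sunk, m: 0 unloaded, 0.016 at its bottom stop. Spring 800 N/m with a damper: 100 g sinks it 1.2 mm, 500 g 6.1 mm, settling well within half a second.
- scale: Grey desk spring scale, 140 mm deep by 150 mm wide and 62 mm high below the pan, sloping dial on its front (its -x side), which reaches 108 mm in front of the centre. Origin on the desk under the pan's centre. Fixed, but stands somewhere else each time.
- pad: Felt pad of the weights, 100 mm (its x) by 210 mm (its y), 3 mm thick, fixed to the desk. Origin at the centre of its underside. It lies to the left or right of the scale.
- weight_s: The smallest of three low polished steel knob weights of one shape (two or three are out): 100 g; upright cylinder 30 mm wide and 16 mm high, with a 18 mm wide knob on top from z 19 mm to the full height of 26 mm. Origin at the centre of the underside, z up the axis. Starts upright on the pad, in any order along it.
- weight_m: The middle one of three low polished steel knob weights of one shape (two or three are out): 200 g; upright cylinder 38 mm wide and 20 mm high, with a 22 mm wide knob on top from z 24 mm to the full height of 32 mm. Origin at the centre of the underside, z up the axis. Starts upright on the pad, in any order along it.
- weight_l: The largest of three low polished steel knob weights of one shape (two or three are out): 500 g; upright cylinder 52 mm wide and 27 mm high, with a 28 mm wide knob on top from z 32 mm to the full height of 42 mm. Origin at the centre of the underside, z up the axis. Starts upright on the pad, in any order along it.
- tub: Pale open-topped plastic tub, 130 mm (its x) by 70 mm (its y), 50 mm high, walls and floor 3 mm, about 120 g. Origin at the centre of its underside, z up. Starts empty on the desk. Can be gripped from above across its 70 mm.
- scoop: Aluminium scoop, 110 g, level on the desk, clips in it: tray 95 mm long, 50 wide (44 inside), 3 mm floor, 3 mm thick lips up to z 25 mm at the back and both sides, none at the mouth (+x end). Black handle behind: level bar at x -75 to 0 mm, 14 wide, from z 16 to 28 mm. Origin on the underside where the handle meets the tray; x to the mouth, z up.
- scoop_grip (a point): Point on the scoop's handle axis 22 mm behind the tray and 22 mm above its underside, a good place to pinch across the handle's 14 mm.
- scoop_lip (a point): Middle of the scoop's open edge, on the upper face of its floor (95 mm ahead of the scoop's origin, 3 mm up).
- clip1: One of four black binder clips (two to four are there), 11 g: tent-shaped, 32 mm long (its y), 15 mm wide at the flat spine (its x), 17 mm high, handles folded down. Origin at the centre of the spine's underside. Starts in the scoop, standing on its spine; slides down the scoop's floor once that slopes by more than about 0.4 rad (23 degrees).
- clip2: One of four black binder clips (two to four are there), 11 g: tent-shaped, 32 mm long (its y), 15 mm wide at the flat spine (its x), 17 mm high, handles folded down. Origin at the centre of the spine's underside. Starts in the scoop, standing on its spine; slides down the scoop's floor once that slopes by more than about 0.4 rad (23 degrees).
- clip3: One of four black binder clips (two to four are there), 11 g: tent-shaped, 32 mm long (its y), 15 mm wide at the flat spine (its x), 17 mm high, handles folded down. Origin at the centre of the spine's underside. Starts in the scoop, standing on its spine; slides down the scoop's floor once that slopes by more than about 0.4 rad (23 degrees).
- clip4: One of four black binder clips (two to four are there), 11 g: tent-shaped, 32 mm long (its y), 15 mm wide at the flat spine (its x), 17 mm high, handles folded down. Origin at the centre of the spine's underside. Starts in the scoop, standing on its spine; slides down the scoop's floor once that slopes by more than about 0.4 rad (23 degrees).
- stapler: Black stapler, 145 x 38 x 50 mm, lying on the desk. Bystander. Origin at the centre of the underside.
- mug: Dark grey mug, 80 mm wide, 95 mm high, handle at its +y. Bystander. Origin at the centre of the underside.
- tape: Pale roll of tape, 68 mm across, 19 mm high, lying flat. Bystander. Origin at the centre of the underside.
- eraser: Eraser, 55 x 22 x 13 mm. Bystander. Origin at the centre of the underside.

How it is judged (in metres and radians):
On the way, in this order (a step that is already met when the one before it is completed fails the run):
1. the smallest weight, if present, stands alone in the middle of the pan, let go and settled (horizontal distance between weight_s and pan_top below 0.012 m and z of weight_s in the frame of pan_top between -0.005 and 0.005 m and angle between weight_s's own z axis and vertical below 0.1 rad and contact force between the fingers and weight_s below 0.05 N and linear speed of weight_s below 0.01 m/s and horizontal distance between each of weight_m, weight_l, tub and weight_s above 0.08 m), for 1 s.
2. the middle weight, if present, stands alone in the middle of the pan, let go and settled (horizontal distance between weight_m and pan_top below 0.012 m and z of weight_m in the frame of pan_top between -0.005 and 0.005 m and angle between weight_m's own z axis and vertical below 0.1 rad and contact force between the fingers and weight_m below 0.05 N and linear speed of weight_m below 0.01 m/s and horizontal distance between each of weight_s, weight_l, tub and weight_m above 0.08 m), for 1 s.
3. the largest weight, if present, stands alone in the middle of the pan, let go and settled (horizontal distance between weight_l and pan_top below 0.012 m and z of weight_l in the frame of pan_top between -0.005 and 0.005 m and angle between weight_l's own z axis and vertical below 0.1 rad and contact force between the fingers and weight_l below 0.05 N and linear speed of weight_l below 0.01 m/s and horizontal distance between each of weight_s, weight_m, tub and weight_l above 0.08 m), for 1 s.
4. the weights are off the pan and the tub stands in the middle of it, let go and settled (horizontal distance between tub and pan_top below 0.015 m and z of tub in the frame of pan_top between -0.005 and 0.005 m and angle between tub's own z axis and vertical below 0.1 rad and contact force between the fingers and tub below 0.05 N and velocity of joint pan between -0.004 and 0.004 m/s and horizontal distance between each of weight_s, weight_m, weight_l and pan_top above 0.08 m), for 0.5 s.
5. the scoop is tipped with its open edge over the tub on the pan (angle between scoop's own z axis and vertical above 0.3 rad and horizontal distance between scoop_lip and tub below 0.075 m and z of scoop_lip in the frame of tub above 0.02 m and horizontal distance between tub and pan_top below 0.075 m and contact force between the fingers and scoop above 0.3 N), for 0.1 s.
At the end, for the whole second after the job is handed in: The tub stands upright on the pan, let go, its centre within 15 mm of the pan's, with every clip inside it; every weight stands upright with its centre on the felt pad; the scoop lies flat on the desk, clear of the tub; all at rest (horizontal distance between tub and pan_top below 0.015 m and z of tub in the frame of pan_top between -0.005 and 0.005 m and angle between each of tub, weight_s, weight_m, weight_l, scoop's own z axis and vertical below 0.1 rad and contact force between each of the fingers, scoop and tub below 0.05 N and velocity of joint pan between -0.004 and 0.004 m/s and x of clip1 in the frame of tub between -0.064 and 0.064 m and y of clip1 in the frame of tub between -0.034 and 0.034 m and z of clip1 in the frame of tub between -0.003 and 0.045 m and x of clip2 in the frame of tub between -0.064 and 0.064 m and y of clip2 in the frame of tub between -0.034 and 0.034 m and z of clip2 in the frame of tub between -0.003 and 0.045 m and x of clip3 in the frame of tub between -0.064 and 0.064 m and y of clip3 in the frame of tub between -0.034 and 0.034 m and z of clip3 in the frame of tub between -0.003 and 0.045 m and x of clip4 in the frame of tub between -0.064 and 0.064 m and y of clip4 in the frame of tub between -0.034 and 0.034 m and z of clip4 in the frame of tub between -0.003 and 0.045 m and x of weight_s in the frame of pad between -0.05 and 0.05 m and y of weight_s in the frame of pad between -0.105 and 0.105 m and z of weight_s in the frame of pad between -0.007 and 0.007 m and x of weight_m in the frame of pad between -0.05 and 0.05 m and y of weight_m in the frame of pad between -0.105 and 0.105 m and z of weight_m in the frame of pad between -0.007 and 0.007 m and x of weight_l in the frame of pad between -0.05 and 0.05 m and y of weight_l in the frame of pad between -0.105 and 0.105 m and z of weight_l in the frame of pad between -0.007 and 0.007 m and height (world z) of scoop below 0.008 m and linear speed of scoop below 0.02 m/s); the robot touches nothing.
It fails at once if the pan is driven down to its stop (more than 15 mm) (value of joint pan above 0.015 m).
It fails at once if the stapler, mug, tape or eraser is moved by more than 3 cm (distance of any of stapler, mug, tape, eraser from where it was at the start of the episode above 0.03 m).
Of weight_s, weight_m, weight_l only 2 to 3 are there at a start; the rules pass over those that are not, and their reading is None.
Of clip1, clip2, clip3, clip4 only 2 to 4 are there at a start; the rules pass over those that are not, and their reading is None.
At some moment in a run one of weight_s, weight_m, weight_l, tub may be knocked a few centimetres aside while the robot is not near it.
It also fails if it takes over 210 s, if anything falls off the work surface, if the arm or the gripper's body presses on something with over 40 N, if the wrist force passes 120 N, or if a joint passes its speed limit or range.

ROBOT

A 6-joint arm with a two-finger parallel gripper is mounted at the origin on the work surface. World frame = base frame: x ahead of the robot, y to its left, z up, the work surface at z = 0. Lengths are in mm, angles in rad, forces in N, time in s.
With the tool pointing down it reaches from about 275 to 1000 mm from the base axis. Payload 8.4 kg.
Tool frame: the origin (TCP) lies between the finger pads; the fingertips stand 25 mm ahead of it and the grasp point (between the pads) lies 6 mm ahead of it; z points along the fingers, y is the direction in which the jaws open and shut (so a half turn about z gives the same grasp; the last joint's range is limited). The gripper opens to 85 mm and grips with 20 to 120 N. Pads are 22 mm wide; open, the fingers measure 114 mm over their backs; the gripper's body (76 mm by 85 mm) begins 54 mm behind the grasp point. The pads swing forward as they close: fully open they stand 13 mm farther back than shut.
Start: joints at [1.272, 0.353, 1.633, -0, 1.155, -0.002], TCP at [182.787, 597.676, 256.281] pointing down, gripper open.
Joint ranges: [-2.63, 2.63], [-0.92, 2.1], [0.06, 2.66], [-1.3, 4.44], [0, 2.69], [-3.02, 3.02]. Speed limits (rad/s): [2.22, 2.22, 2.79, 3.14, 3.14, 3.14].

INTERFACE

Orientations are given as [roll, pitch, yaw] about the fixed x, y, z axes, in that order (R = Rz(yaw) Ry(pitch) Rx(roll)).
In Python, from rig import r gives the robot as it stands. The module is installed in compiled form; this text tells all that it offers.
- The arm moves only by the tool move_arm, never from a script. Its arguments are lists of equal length, an entry for each row: "slide": the shift along the world's x, y, z in cm, a list of three; "angular": the turn, a rotation vector about the world's x, y, z in rad, a list of three; "hand": the opening, from -1 (shut) to 1 (fully open). A call has 1 to 20 rows; each row is the pose to reach, as a shift and turn from the pose commanded when the call began; what a row does not reach only later rows make up. A row lasts 1/8 s, in which the tool goes at most 62.5 mm and 10.7 degrees, less where a joint would pass 70% of its speed; a pose out of reach is approached as far as the arm can. A call with a gripper value outside its range is refused whole. The fingers move at their own pace and stop on an object; "force" is the grip in N (left out, the last holds). Time passes only in rows, so rows that repeat a pose let the fingers close. It gives the time, the measured TCP pose, the force and the opening at its end, in the units of the state.
- r.sense(): the state, without advancing time (a new reading comes with each control period).
- r.grab_frame(name): name is "scene" or "top" or "wrist"; returns a dict with "pixels" (384x512x3 uint8, red, green, blue), "range_z" (384x512 float32, mm along the optical axis (not along the pixel's ray), 0 where there is no reading), "mtx" (3x3 intrinsics, pixels), "rvec" (rotation vector, rad) and "tvec" (3), from world to camera coordinates, as OpenCV has them. Camera axes: x right, y down, z forward; pixel columns grow to the right and rows downward; lengths in mm; the calibration is good to about 2 mm. The wrist camera is an equidistant fisheye: a pixel r from the principal point sees the ray r / f radians off the axis. A picture is of the moment at which its call begins.
- r.sign_off(): hands the job in, once; it reports no verdict.
The state is a dict: "clock": time; "qpos": joint angles; "qvel": joint speeds; "joint_efforts": joint torques, N m; "eef_pos": TCP position; "tcp_rot": TCP orientation; "contact_force": force on the tool from outside, world axes, zero at the start; "wrist_torque": the same for the moment, N m; "opening": opening from 0.0 (shut) to 1.0 (fully open).
Only numpy, scipy, OpenCV 4.12 (cv2) and the standard library are available. Lean on these libraries where they do the work, as an engineer would, in place of code of your own. Each camera call takes 0.05 s, during which the arm holds its last target. There are 200 camera calls.

## Working session

There is one attempt and no reset: what is moved stays moved. The work goes in short steps, Python scripts to look and compute and a tool call to move; the robot and the scene stay as the last step left them, time stands still between calls to the robot, and variables do not carry over. Pictures are saved under pics/ and viewed, and the job is handed in when it is done.

Besides the shell and the picture viewer there is one more tool, called after "Emit:" as name(argument=value, ...) on one line, values as JSON. move_arm: Moves the arm, as the interface text tells. Its arguments: {"type":"object","properties":{"slide":{"type":"array"},"angular":{"type":"array"},"hand":{"type":"array"},"force":{"type":"number"}},"required":["slide","angular","hand"]}

```bash
mkdir -p pics
cat > h.py <<'E'
from rig import r
import numpy as np, cv2
def grab(n,save=None):
    f=r.grab_frame(n)
    if save: cv2.imwrite('pics/'+save+'.png',f['pixels'][:,:,::-1])
    return f
def pts(f):
    "world xyz per pixel (pinhole cams)"
    R,_=cv2.Rodrigues(np.array(f['rvec'],float)); t=np.array(f['tvec'],float).reshape(3)
    K=np.array(f['mtx']); z=f['range_z'].astype(float); v,u=np.mgrid[:z.shape[0],:z.shape[1]]
    c=np.stack([(u-K[0,2])/K[0,0]*z,(v-K[1,2])/K[1,1]*z,z],-1)
    w=(c-t)@R; w[z==0]=np.nan; return w
def ray(f,u,v,h):
    R,_=cv2.Rodrigues(np.array(f['rvec'],float)); t=np.array(f['tvec'],float).reshape(3)
    d=R.T@np.linalg.inv(np.array(f['mtx']))@[u,v,1]; o=-R.T@t
    return o+d*(h-o[2])/d[2]
E
python3 - <<'E'
from h import *
print(r.sense())
for n in('scene','top'):
    f=grab(n,n+'0'); print(n,f['mtx'],f['rvec'],f['tvec'],f['range_z'].min(),f['range_z'].max())
    np.save(n+'0.npy',pts(f))
E
```

```text
{'clock': 0.0, 'qpos': array([ 1.27159603e+00,  3.53668592e-01,  1.63413065e+00,  3.87973761e-05,
        1.15520807e+00, -2.41091713e-03]), 'qvel': array([ 1.13049630e-03, -2.16354556e-04, -8.09284667e-04, -3.12802490e-04,
       -7.13353498e-04,  8.68747890e-05]), 'joint_efforts': array([ 2.53693361e-03, -6.05265284e+01, -3.42076135e+01,  7.06044716e-05,
        9.34877928e-03,  1.76698353e-05]), 'eef_pos': array([182.64739223, 597.25342012, 255.55038225]), 'tcp_rot': array([-3.14017808e+00, -3.88832443e-05,  2.84478756e+00]), 'contact_force': array([ 0.17111073, -0.14392338, -0.06082996]), 'wrist_torque': array([-0.03619135,  0.04173294, -0.02297123]), 'opening': 1.0013672837620753}
scene [[472.28519616   0.         251.66643993]
 [  0.         472.28519616 190.16125688]
 [  0.           0.           1.        ]] [ 2.23507361  0.87307274 -0.35057619] [-433.47293137 -210.48483829 1758.25861813] 0.0 3999.8777
top [[388.46827293   0.         251.06584565]
 [  0.         388.46827293 189.55245222]
 [  0.           0.           1.        ]] [ 2.23011841 -1.95298491  0.2231074 ] [-36.93829009 591.60029595 926.37107762] 0.0 2074.8452
```

View pics/scene0.png

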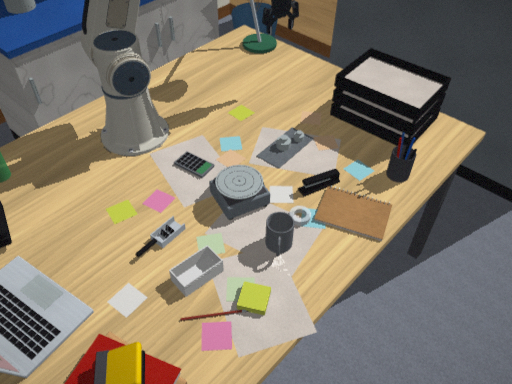

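View pics/top0.png

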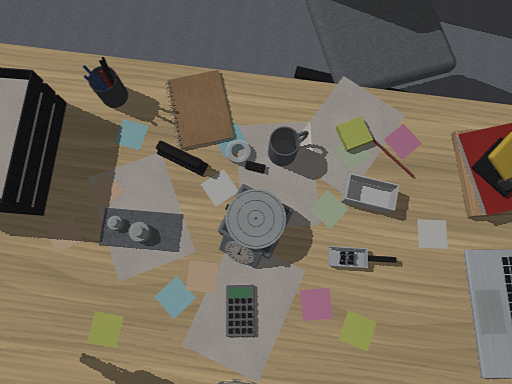

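The scene view shows the arm, a pad with two weights, the scale, scoop, tub and mug. In the top view I see weights at (117,224) and (140,232), the pan at (255,219), tub at (371,194), scoop at (348,258) with its handle to the right, mug at (284,146), tape at (237,151) and stapler at (183,158).

Run:
```python
from h import *
w=np.load('top0.npy'); im=cv2.imread('pics/top0.png')
for n,(u,v) in dict(wA=(117,224),wB=(140,232),pan=(255,219),tub=(371,194),tray=(348,258),handle=(385,261),mug=(284,146),tape=(227,148),pad=(165,222)).items(): print(n,w[v,u].round(1))
def show(n,m):
    p=w[m]; q=p[:,:2].astype(np.float32); print(n,len(p),'mean',p.mean(0).round(1),'minrect',[np.round(x,1) for x in cv2.minAreaRect(q)],'z',np.percentile(p[:,2],[5,50,95]).round(1))
def box(a,b,c,d):
    m=np.zeros(w.shape[:2],bool); m[c:d,a:b]=1; return m
z=w[:,:,2]
pm=box(215,300,175,260)&(z>80)&(z<92); show('pan',pm)
print('pancircle',cv2.minEnclosingCircle(w[pm][:,:2].astype(np.float32)))
show('weights',box(95,190,200,255)&(z>12))
show('tub',box(335,405,165,220)&(z>43)&(z<60))
show('scoop>15',box(320,405,240,275)&(z>12))
show('handle',box(370,405,250,270)&(z>12))
show('tray',box(320,370,240,275)&(z>20)&(z<30))
g=im[:,:,::-1].max(2)
cv2.imwrite('pics/z.png',cv2.resize(np.hstack([im[195:260,90:200],im[195:260,300:410]]),None,fx=3.5,fy=3.5,interpolation=cv2.INTER_CUBIC))
# weights depth print
np.set_printoptions(linewidth=250)
print(z[210:246:2,100:160:2].round(0))
print(w[224,117],w[232,140])
dm=box(95,190,200,255)&(im.max(2)<95)&(z<10); show('pad',dm)
```

```text
wA [462.5 375.6  31.2]
wB [448.7 307.7  46.8]
pan [514.6  21.5  84.9]
tub [ 636.4 -281.5    4.1]
tray [ 456.5 -231.5    8.9]
handle [ 459.6 -320.5   30.2]
mug [740.5 -31.4   7.4]
tape [709.2 123.7  21. ]
pad [486.8 258.8   6.8]
pan 2850 mean [516.1  19.8  86.7] minrect [array([517.4,  19.2]), array([147.6, 148.4]), np.float64(8.3)] z [84.1 86.7 89.4]
pancircle ((517.6663208007812, 19.455787658691406), 75.35221862792969)
weights 528 mean [456.1 336.5  32.5] minrect [array([456. , 339.4]), array([ 64.2, 124.7]), np.float64(5.4)] z [18.7 31.9 47.6]
tub 298 mean [ 631.2 -271.8   50.1] minrect [array([ 631.8, -270.5]), array([131.7,  72.1]), np.float64(83.6)] z [44.7 50.6 54. ]
scoop>15 431 mean [ 462.  -265.2   24.1] minrect [array([ 461.8, -266.2]), array([ 50. , 168.2]), np.float64(4.0)] z [13.7 25.5 31.2]
handle 148 mean [ 465.1 -315.5   28.8] minrect [array([ 465.5, -315.9]), array([14.1, 68.4]), np.float64(4.1)] z [25.  28.9 32.1]
tray 173 mean [ 460.4 -240.5   25. ] minrect [array([ 459.4, -231.6]), array([50. , 98.4]), np.float64(4.0)] z [20.8 25.2 28.8]
[[ 1. -1.  1.  4.  6.  6. 
[... 1692 characters left out ...]
1.]
 [ 6.  5.  4.  6.  6.  4.  6.  1.  3.  6.  8.  4.  2.  6.  7.  7. 33. 33. 32. 32. 32. 33. 29. 23.  9.  4.  5.  3.  4.  7.]
 [ 1. nan  6.  4.  8.  6.  2.  4.  6.  4.  3.  5.  4.  3.  4.  8.  5. 29. 32. 33. 31. 37. 22. 10.  2.  1.  3.  4.  3.  5.]
 [ 6.  5.  4. -0.  5.  2.  1.  8.  5.  7.  7.  4.  5.  1.  5.  2.  1.  5.  4.  5.  3.  7.  7.  1.  9.  5.  4.  7.  4.  4.]
 [ 4.  4.  4.  6.  6.  5.  5.  4.  6.  3.  3.  4.  6.  5.  4.  3.  7.  8.  7.  5.  6.  6.  9.  4.  7.  9.  3.  4.  4.  2.]]
[462.45662328 375.64319049  31.17426993] [448.65524105 307.71956648  46.79877168]
pad 2779 mean [461.9 328.9   4.2] minrect [array([469.4, 334.6]), array([121.5, 242.3]), np.float64(2.7)] z [0.5 4.3 7.6]
```

View pics/z.png

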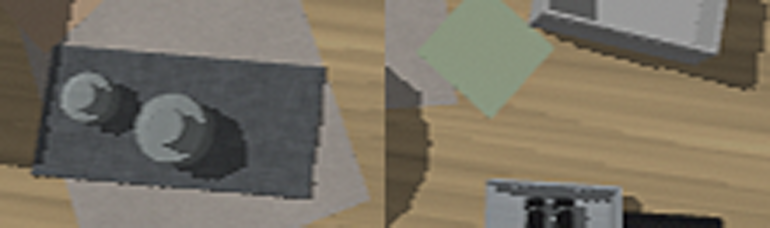

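Depth heights (about 35 and 45 mm at the knobs) show that the medium weight (left) and the large weight are out. I'll now get their exact centres and the tub and scoop axes.

```bash
cat >> h.py <<'E'
def weights(f=None,w=None,near=None):
    "raised blobs: enclosing circle of body points and knob centre, heights (pinhole depth)"
    if w is None: w=pts(f)
    z=w[:,:,2]; out=[]
    m=((z>16)&(z<60)&(w[:,:,0]>340)&(w[:,:,0]<600)&(w[:,:,1]>200)&(w[:,:,1]<460)).astype(np.uint8)
    n,l,s,_=cv2.connectedComponentsWithStats(m)
    for i in range(1,n):
        if s[i,4]<40: continue
        p=w[l==i]; top=np.percentile(p[:,2],97); k=p[p[:,2]>top-8]
        c,rad=cv2.minEnclosingCircle(p[:,:2].astype(np.float32))
        out.append((round(top,1),np.round(c,1),round(rad,1),'knob',np.round(cv2.minEnclosingCircle(k[:,:2].astype(np.float32))[0],1),len(p)))
    return out
def tub(w,zr=50,reg=(300,800,-450,200)):
    z=w[:,:,2]; m=(abs(z-zr-1)<6)&(w[:,:,0]>reg[0])&(w[:,:,0]<reg[1])&(w[:,:,1]>reg[2])&(w[:,:,1]<reg[3])
    return [np.round(x,2) for x in cv2.minAreaRect(w[m][:,:2].astype(np.float32))]
E
python3 - <<'E'
from h import *
for x in weights(w=np.load('top0.npy')): print(x)
w=np.load('top0.npy');m=(abs(w[:,:,2]-51)<6); m[:, :335]=0;m[:,405:]=0;m[:165]=0;m[220:]=0
print(cv2.boxPoints(cv2.minAreaRect(w[m][:,:2].astype(np.float32))))
ws=np.load('scene0.npy')
for x in weights(w=ws): print('scene',x)
for u,v in((238,182),): print('scene pan',ws[v,u])
print('scene tub',tub(ws,50,(560,710,-360,-190)))
E
```

```text
(np.float64(38.7), array([466.5, 384.5]), 19.2, 'knob', array([466.6, 385.2]), 175)
(np.float64(48.8), array([451.7, 316.5]), 26.5, 'knob', array([451.9, 315.8]), 336)
[[ 588.64484 -331.9289 ]
 [ 660.2564  -339.94257]
 [ 674.9078  -209.01593]
 [ 603.2962  -201.00226]]
scene (np.float64(39.7), array([467.4, 378.2]), 20.6, 'knob', array([469.4, 381.3]), 71)
scene (np.float64(48.5), array([451.9, 311.2]), 29.4, 'knob', array([452.5, 313.8]), 161)
scene pan [521.03940845  11.30854135  89.70301638]
scene tub [array([ 631.68, -270.87]), array([131.92,  74.92]), np.float64(83.67)]
```

Emit:
move_arm(slide=[[28.4,-21.4,-5],[28.4,-21.4,-12],[28.4,-21.4,-12],[28.4,-21.4,-12],[28.4,-21.4,-12],[28.4,-21.4,-12],[28.4,-21.4,-12],[28.4,-21.4,-12],[28.4,-21.4,-12],[28.4,-21.4,-12],[28.4,-21.4,-12],[28.4,-21.4,-12]], angular=[[0,0,-1.27],[0,0,-1.27],[0,0,-1.27],[0,0,-1.27],[0,0,-1.27],[0,0,-1.27],[0,0,-1.27],[0,0,-1.27],[0,0,-1.27],[0,0,-1.27],[0,0,-1.27],[0,0,-1.27]], hand=[1,1,1,1,1,1,1,1,1,1,1,1])

```text
clock: 1.6
eef_pos: [466.6, 384.0, 136.5]
tcp_rot: [3.141, -0.0, 1.576]
contact_force: [0.3, 0.4, -0.5]
opening: 0.997
```

Run:
```python
from h import *
f=grab('wrist','w1'); print(f['mtx'],f['rvec'],f['tvec'])
w=pts(grab('top','t1'))
for x in weights(w=w): print(x)
```

```text
[[297.31863964   0.         258.28908678]
 [  0.         297.31863964 190.08142983]
 [  0.           0.           1.        ]] [-2.83986923e+00 -8.17967085e-03 -1.33297791e-03] [-469.75535176  360.75413977  378.5429676 ]
(np.float64(38.5), array([466.7, 384.4]), 19.2, 'knob', array([466. , 385.3]), 173)
(np.float64(48.3), array([451.2, 316.1]), 26.2, 'knob', array([451.6, 316.1]), 336)
```

View pics/w1.png

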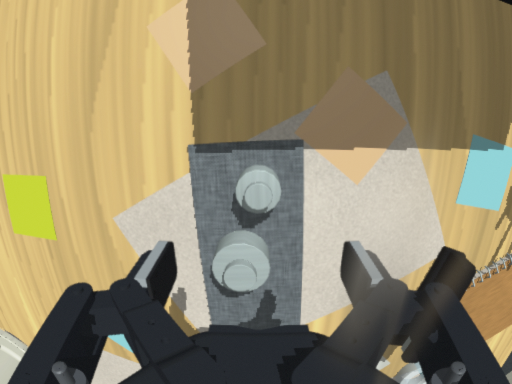

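Emit:
move_arm(slide=[[0,0.1,-4],[0,0.1,-8],[0,0.1,-10.7],[0,0.1,-10.7],[0,0.1,-10.7],[0,0.1,-10.7],[0,0.1,-10.7],[0,0.1,-10.7],[0,0.1,-10.7],[0,0.1,-10.7]], angular=[[0,0,0],[0,0,0],[0,0,0],[0,0,0],[0,0,0],[0,0,0],[0,0,0],[0,0,0],[0,0,0],[0,0,0]], hand=[1,1,1,1,-1,-1,-1,-1,-1,-1], force=25)

```text
clock: 2.95
eef_pos: [467.4, 385.2, 30.7]
tcp_rot: [3.14, -0.001, 1.575]
contact_force: [-0.4, 0.2, 7.1]
opening: 0.434
```

Run:
```python
from h import *
grab('wrist','w2'); print(r.sense()['eef_pos'],r.sense()['opening'])
```

```text
[467.36434255 385.16414038  30.65671462] 0.43205500598469204
```

View pics/w2.png

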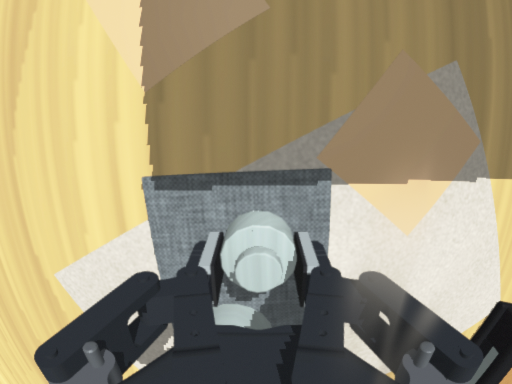

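Emit:
move_arm(slide=[[0,0,3],[0,0,8],[0,0,13],[1,-6,13],[2,-12,13],[3,-18,13],[4,-24,13],[4.5,-30,13],[5,-36.6,13],[5,-36.6,13],[5,-36.6,13],[5,-36.6,11]], angular=[[0,0,0],[0,0,0],[0,0,0],[0,0,0],[0,0,0],[0,0,0],[0,0,0],[0,0,0],[0,0,0],[0,0,0],[0,0,0],[0,0,0]], hand=[-1,-1,-1,-1,-1,-1,-1,-1,-1,-1,-1,-1])

```text
clock: 4.5
eef_pos: [518.0, 19.9, 140.4]
tcp_rot: [3.138, -0.0, 1.576]
contact_force: [-0.0, 0.4, -2.5]
opening: 0.43
```

```bash
python3 - <<'E'
from h import *
grab('wrist','w3'); grab('scene','s3'); print(r.sense()['eef_pos'],r.sense()['opening'],r.sense()['contact_force'])
E
python3 -c "
import cv2,numpy as np
cv2.imwrite('pics/c3.png',np.hstack([cv2.resize(cv2.imread('pics/w3.png'),(400,300)),cv2.resize(cv2.imread('pics/s3.png')[100:280,160:400],(400,300))]))"
```

```text
[515.51816835  20.03036612 138.01910959] 0.43338325598716 [-0.55914871 -0.35952627 -1.93056277]
```

View pics/c3.png

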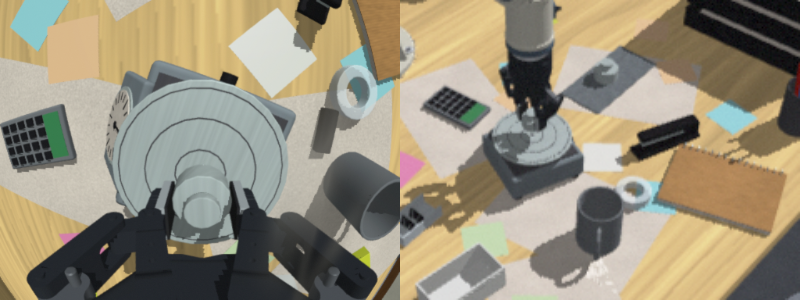

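Emit:
move_arm(slide=[[0,0,-0.5],[0,0,-1],[0,0,-1.5],[0,0,-1.9],[0,0,-2.1],[0,0,-2.3],[0,0,-2.5],[0,0,-2.6],[0,0,-2.7],[0,0,-2.7],[0,0,-2.7]], angular=[[0,0,0],[0,0,0],[0,0,0],[0,0,0],[0,0,0],[0,0,0],[0,0,0],[0,0,0],[0,0,0],[0,0,0],[0,0,0]], hand=[-1,-1,-1,-1,-1,-1,-1,-1,-1,-1,-1])

```text
clock: 5.98
eef_pos: [516.8, 18.7, 112.3]
tcp_rot: [3.142, -0.0, 1.575]
contact_force: [0.1, 0.2, -2.1]
opening: 0.434
```

Emit:
move_arm(slide=[[0,0,-0.1],[0,0,-0.2],[0,0,-0.2],[0,0,-0.2]], angular=[[0,0,0],[0,0,0],[0,0,0],[0,0,0]], hand=[-1,-1,-1,-1])

```text
clock: 6.48
eef_pos: [516.9, 18.7, 110.3]
tcp_rot: [3.141, 0.0, 1.575]
contact_force: [-1.5, -0.4, 0.4]
opening: 0.432
```

Run:
```python
from h import *
f=grab('scene','s4'); print(r.sense()['contact_force'])
cv2.imwrite('pics/s4c.png',cv2.resize(f['pixels'][140:220,190:290,::-1],None,fx=7,fy=7,interpolation=cv2.INTER_CUBIC))
```

```text
[-0.91068039 -0.96379627 -0.19440892]
```

View pics/s4c.png

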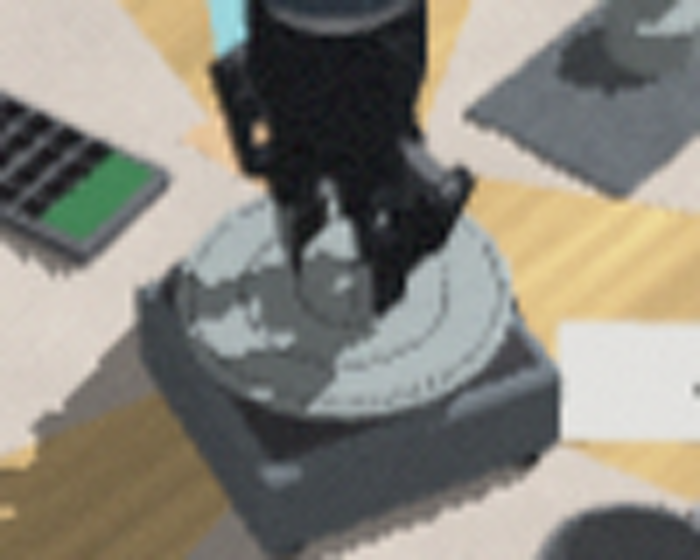

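Emit:
move_arm(slide=[[0,0,0],[0,0,0],[0,0,0],[0,0,0],[0,0,2],[0,0,5],[0,8,8],[0,14,8],[0,14,8],[0,14,8]], angular=[[0,0,0],[0,0,0],[0,0,0],[0,0,0],[0,0,0],[0,0,0],[0,0,0],[0,0,0],[0,0,0],[0,0,0]], hand=[0.3,0.6,1,1,1,1,1,1,1,1])

```text
clock: 7.78
eef_pos: [516.6, 159.6, 190.2]
tcp_rot: [3.142, 0.0, 1.577]
contact_force: [0.3, -1.1, -1.1]
opening: 1.001
```

```bash
cat >> h.py <<'E'
def onpan(w):
    "what stands on the pan: pan circle and raised blob"
    z=w[:,:,2]; reg=(w[:,:,0]>420)&(w[:,:,0]<610)&(w[:,:,1]>-70)&(w[:,:,1]<110)
    p=w[reg&(z>74)&(z<92)]; c=cv2.minEnclosingCircle(p[:,:2].astype(np.float32))
    q=w[reg&(z>97)&(z<150)]; d=cv2.minEnclosingCircle(q[:,:2].astype(np.float32)) if len(q) else None
    return c,np.median(p[:,2]),d,len(q)
E
python3 - <<'E'
from h import *
f=grab('top','t5'); w=pts(f); print(onpan(w)); print(weights(w=w)); np.save('t5.npy',w)
cv2.imwrite('pics/t5c.png',cv2.resize(f['pixels'][150:290,80:320,::-1],None,fx=3,fy=3,interpolation=cv2.INTER_CUBIC))
E
```

```text
(((517.408203125, 19.555593490600586), 74.82231140136719), np.float64(84.22300416417912), ((517.2487182617188, 19.038028717041016), 18.847126007080078), 190)
[]
```

View pics/t5c.png

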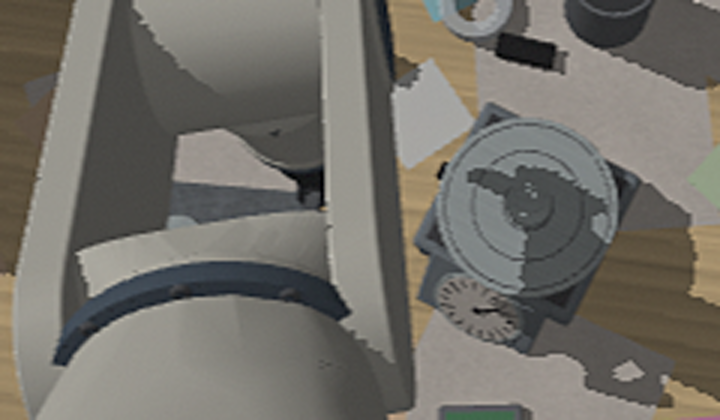

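Emit:
move_arm(slide=[[0,0,0],[0,0,0],[0,0,0],[0,0,0],[0,0,0],[0,0,0],[0,0,0],[0,0,0],[0,-6,0],[0,-11,0],[0,-14,0],[0,-14,0],[0,-14,-4],[0,-14,-7.6],[0,-14,-7.6],[0,-14,-7.6],[0,-14,-7.6],[0,-14,-7.6],[0,-14,-7.6],[0,-14,-7.6]], angular=[[0,0,0],[0,0,0],[0,0,0],[0,0,0],[0,0,0],[0,0,0],[0,0,0],[0,0,0],[0,0,0],[0,0,0],[0,0,0],[0,0,0],[0,0,0],[0,0,0],[0,0,0],[0,0,0],[0,0,0],[0,0,0],[0,0,0],[0,0,0]], hand=[1,1,1,1,1,1,1,1,1,1,1,1,1,1,1,0.5,0,-1,-1,-1])

```text
clock: 10.32
eef_pos: [517.4, 18.7, 114.7]
tcp_rot: [3.14, -0.0, 1.575]
contact_force: [2.1, 1.5, 0.5]
opening: 0.43
```

Emit:
move_arm(slide=[[0,0,1],[0,0,4],[0,5,5],[-1,11,5],[-2,17,5],[-3,23,5],[-4,29,5],[-5,35,5],[-5,36.6,5],[-5,36.6,5],[-5,36.6,5]], angular=[[0,0,0],[0,0,0],[0,0,0],[0,0,0],[0,0,0],[0,0,0],[0,0,0],[0,0,0],[0,0,0],[0,0,0],[0,0,0]], hand=[-1,-1,-1,-1,-1,-1,-1,-1,-1,-1,-1])

```text
clock: 11.7
eef_pos: [466.8, 383.0, 164.1]
tcp_rot: [-3.141, 0.001, 1.574]
contact_force: [-0.0, -0.7, -1.7]
opening: 0.428
```

Run:
```python
from h import *
f=grab('wrist','w6'); print(r.sense()['eef_pos'],r.sense()['contact_force'])
```

```text
[466.93136027 382.90706341 164.19233028] [ 0.4412259  -0.021356   -1.88563566]
```

View pics/w6.png

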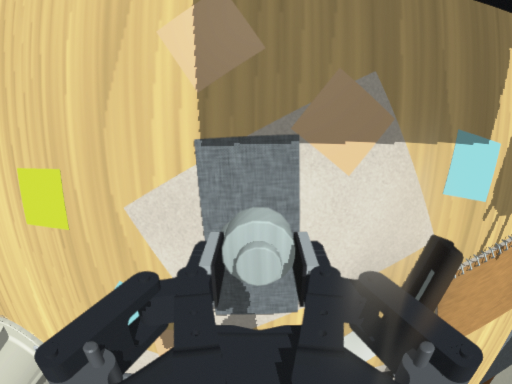

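Emit:
move_arm(slide=[[0,0.2,-5],[0,0.2,-10],[0,0.2,-12],[0,0.2,-12.4],[0,0.2,-12.6],[0,0.2,-12.8],[0,0.2,-13],[0,0.2,-13.1],[0,0.2,-13.1]], angular=[[0,0,0],[0,0,0],[0,0,0],[0,0,0],[0,0,0],[0,0,0],[0,0,0],[0,0,0],[0,0,0]], hand=[-1,-1,-1,-1,-1,-1,-1,-1,-1])

```text
clock: 12.88
eef_pos: [467.5, 387.3, 36.2]
tcp_rot: [3.14, -0.001, 1.575]
contact_force: [-4.9, -4.5, 22.5]
opening: 0.427
```

Emit:
move_arm(slide=[[0,0,0.1],[0,0,0.1],[0,0,0.1],[0,0,0.1],[0,0,0.1],[0,0,4],[0,0,8],[0,-1,12],[0,-1,12],[0,-1,12]], angular=[[0,0,0],[0,0,0],[0,0,0],[0,0,0],[0,0,0],[0,0,0],[0,0,0],[0,0,0],[0,0,0],[0,0,0]], hand=[-0.1,0.3,0.6,1,1,1,1,1,1,1])

```text
clock: 14.12
eef_pos: [466.5, 376.5, 152.8]
tcp_rot: [-3.141, 0.0, 1.575]
contact_force: [0.8, -0.5, -0.4]
opening: 0.999
```

Run:
```python
from h import *
f=grab('top','t7'); w=pts(f); print(onpan(w)); [print(x) for x in weights(w=w)]; print('tub',tub(w,50,(560,710,-360,-190)))
cv2.imwrite('pics/t7c.png',cv2.resize(f['pixels'][150:290,80:320,::-1],None,fx=3,fy=3,interpolation=cv2.INTER_CUBIC)); print(r.sense()['eef_pos'])
```

```text
(((517.2388916015625, 19.627864837646484), 75.00804138183594), np.float64(86.62012692399279), None, 0)
(np.float64(39.0), array([467.9, 387. ]), 19.4, 'knob', array([468.2, 386.2]), 172)
(np.float64(48.3), array([451.9, 316.2]), 26.3, 'knob', array([451.9, 316.2]), 334)
tub [array([ 631.64, -270.06]), array([130.79,  71.84]), np.float64(84.24)]
[466.25665341 376.33351156 152.19039271]
```

View pics/t7c.png

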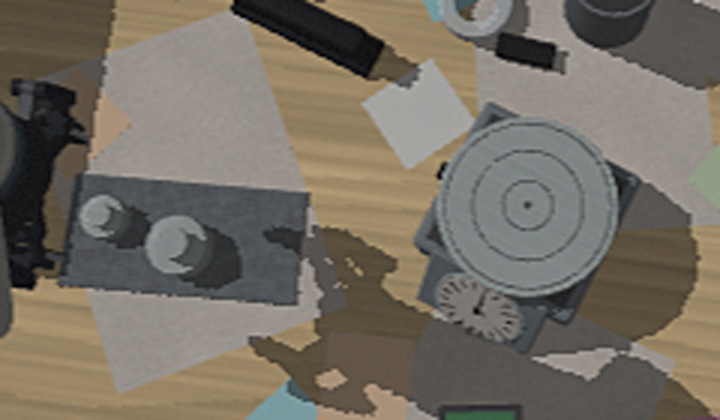

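Emit:
move_arm(slide=[[-1.4,-5,0],[-1.4,-6,0],[-1.4,-6,0],[-1.4,-6,-5],[-1.4,-6,-10],[-1.4,-6,-11.7],[-1.4,-6,-11.7],[-1.4,-6,-11.7],[-1.4,-6,-11.7],[-1.4,-6,-11.7],[-1.4,-6,-11.7],[-1.4,-6,-11.7]], angular=[[0,0,0],[0,0,0],[0,0,0],[0,0,0],[0,0,0],[0,0,0],[0,0,0],[0,0,0],[0,0,0],[0,0,0],[0,0,0],[0,0,0]], hand=[1,1,1,1,1,1,1,0.6,-1,-1,-1,-1], force=40)

```text
clock: 15.68
eef_pos: [453.3, 317.2, 38.0]
tcp_rot: [3.14, -0.001, 1.575]
contact_force: [-2.5, 0.1, 7.2]
opening: 0.592
```

Emit:
move_arm(slide=[[0,0,2],[0,0,7],[0,0,12],[1,-6,12.5],[2.5,-12,12.5],[4,-18,12.5],[5.5,-24,12.5],[6.5,-29.7,12.5],[6.5,-29.7,12.5],[6.5,-29.7,12.5],[6.5,-29.7,11],[6.5,-29.7,9.5],[6.5,-29.7,9.5],[6.5,-29.7,9.5]], angular=[[0,0,0],[0,0,0],[0,0,0],[0,0,0],[0,0,0],[0,0,0],[0,0,0],[0,0,0],[0,0,0],[0,0,0],[0,0,0],[0,0,0],[0,0,0],[0,0,0]], hand=[-1,-1,-1,-1,-1,-1,-1,-1,-1,-1,-1,-1,-1,-1])

```text
clock: 17.42
eef_pos: [517.7, 20.1, 131.0]
tcp_rot: [-3.141, 0.0, 1.575]
contact_force: [0.4, 0.2, -5.1]
opening: 0.59
```

Run:
```python
from h import *
f=grab('scene','s8'); s=r.sense(); print(s['eef_pos'],s['contact_force'])
cv2.imwrite('pics/s8c.png',cv2.resize(f['pixels'][120:220,190:310,::-1],None,fx=6,fy=6,interpolation=cv2.INTER_CUBIC))
```

```text
[517.95877833  19.96971182 131.29124356] [-0.1258131   0.13502971 -5.02963248]
```

View pics/s8c.png

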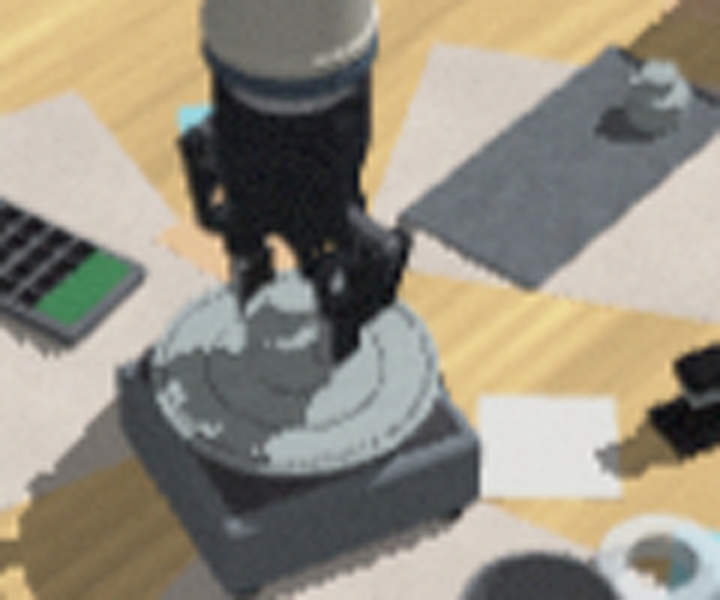

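Weight held at about 5 N, upright and just above the pan. I'm lowering it slowly.

Emit:
move_arm(slide=[[0,0,-0.3],[0,0,-0.6],[0,0,-0.8],[0,0,-1],[0,0,-1.1],[0,0,-1.2],[0,0,-1.3],[0,0,-1.4],[0,0,-1.5],[0,0,-1.6],[0,0,-1.7],[0,0,-1.7],[0,0,-1.7]], angular=[[0,0,0],[0,0,0],[0,0,0],[0,0,0],[0,0,0],[0,0,0],[0,0,0],[0,0,0],[0,0,0],[0,0,0],[0,0,0],[0,0,0],[0,0,0]], hand=[-1,-1,-1,-1,-1,-1,-1,-1,-1,-1,-1,-1,-1])

```text
clock: 19.1
eef_pos: [517.8, 19.7, 114.3]
tcp_rot: [-3.142, 0.0, 1.575]
contact_force: [-2.8, -0.3, -1.0]
opening: 0.586
```

Emit:
move_arm(slide=[[0,0,-0.1],[0,0,-0.1],[0,0,-0.1],[0,0,-0.1],[0,0,-0.1],[0,0,2],[0,0,5],[0,8,8],[0,14,8],[0,14,8],[0,14,8]], angular=[[0,0,0],[0,0,0],[0,0,0],[0,0,0],[0,0,0],[0,0,0],[0,0,0],[0,0,0],[0,0,0],[0,0,0],[0,0,0]], hand=[-1,0.3,0.6,1,1,1,1,1,1,1,1])

```text
clock: 20.48
eef_pos: [517.7, 160.6, 194.2]
tcp_rot: [3.141, 0.0, 1.577]
contact_force: [-0.4, -0.1, -0.5]
opening: 1.001
```

Run:
```python
from h import *
f=grab('top','t9'); w=pts(f); print(onpan(w)); print(r.sense()['eef_pos'])
```

```text
(((517.3471069335938, 19.44075584411621), 74.89466094970703), np.float64(80.57334281690132), ((518.4614868164062, 18.781307220458984), 25.89747428894043), 362)
[517.45378581 159.51978641 193.93513107]
```

Emit:
move_arm(slide=[[0,0,0],[0,0,0],[0,0,0],[0,0,0],[0,0,0],[0,0,0],[0,0,0],[0,0,0],[0,-6,0],[0,-11,0],[0,-14,0],[0,-14,0],[0,-14,-4],[0,-14,-7.9],[0,-14,-7.9],[0,-14,-7.9],[0,-14,-7.9],[0,-14,-7.9],[0,-14,-7.9],[0,-14,-7.9]], angular=[[0,0,0],[0,0,0],[0,0,0],[0,0,0],[0,0,0],[0,0,0],[0,0,0],[0,0,0],[0,0,0],[0,0,0],[0,0,0],[0,0,0],[0,0,0],[0,0,0],[0,0,0],[0,0,0],[0,0,0],[0,0,0],[0,0,0],[0,0,0]], hand=[1,1,1,1,1,1,1,1,1,1,1,1,1,1,1,0.7,0.3,-1,-1,-1])

```text
clock: 23.02
eef_pos: [518.6, 19.9, 115.8]
tcp_rot: [3.14, -0.0, 1.575]
contact_force: [2.5, 2.5, 1.0]
opening: 0.585
```

Run:
```python
from h import *
print(onpan(pts(grab('scene'))),[x for x in weights(w=pts(grab('scene')))])
```

```text
(((517.5657958984375, 15.4758939743042), 77.62313842773438), np.float64(78.44589686393155), ((518.6648559570312, 19.49458122253418), 58.787723541259766), 316) [(np.float64(39.9), array([471. , 382.5]), 21.3, 'knob', array([468.7, 384.7]), 81)]
```

Emit:
move_arm(slide=[[0,0,1],[0,0,4],[0,5,5],[-1,11,5],[-3,17,5],[-5,23,5],[-6.5,29,5],[-6.5,29,5],[-6.5,29,5],[-6.5,29,0],[-6.5,29,-5],[-6.5,29,-6.5],[-6.5,29,-7],[-6.5,29,-7],[-6.5,29,-7]], angular=[[0,0,0],[0,0,0],[0,0,0],[0,0,0],[0,0,0],[0,0,0],[0,0,0],[0,0,0],[0,0,0],[0,0,0],[0,0,0],[0,0,0],[0,0,0],[0,0,0],[0,0,0]], hand=[-1,-1,-1,-1,-1,-1,-1,-1,-1,-1,-1,-1,-1,-1,-1])

```text
clock: 25.0
eef_pos: [453.8, 310.2, 46.8]
tcp_rot: [3.139, -0.001, 1.575]
contact_force: [-0.2, -0.5, -4.7]
opening: 0.592
```

Emit:
move_arm(slide=[[0,0,-0.2],[0,0,-0.4],[0,0,-0.6],[0,0,-0.6],[0,0,-0.6]], angular=[[0,0,0],[0,0,0],[0,0,0],[0,0,0],[0,0,0]], hand=[-1,-1,-1,-1,-1])

```text
clock: 25.62
eef_pos: [453.1, 310.0, 41.6]
tcp_rot: [3.141, -0.0, 1.575]
contact_force: [-7.1, -4.3, 27.5]
opening: 0.581
```

Emit:
move_arm(slide=[[0,0,0.2],[0,0,0.2],[0,0,0.2],[0,0,0.2],[0,0,0.2],[0,0,4],[0,0,8],[0,0,12],[0,0,16],[1,3,16],[1,6,16]], angular=[[0,0,0],[0,0,0],[0,0,0],[0,0,0],[0,0,0],[0,0,0],[0,0,0],[0,0,0],[0,0,0],[0,0,0],[0,0,0]], hand=[-1,0.3,0.6,1,1,1,1,1,1,1,1])

```text
clock: 27.0
eef_pos: [463.7, 370.5, 200.3]
tcp_rot: [3.14, -0.001, 1.574]
contact_force: [0.5, -0.0, -0.4]
opening: 1.0
```

Run:
```python
from h import *
f=grab('top','t10'); w=pts(f); print(onpan(w)); [print(x) for x in weights(w=w)]; print('tub',tub(w,50,(560,710,-400,-150)))
print(r.sense()['eef_pos'])
```

```text
(((517.4632568359375, 19.693649291992188), 74.96121978759766), np.float64(86.65814902837917), None, 0)
(np.float64(38.7), array([468.6, 386.8]), 19.2, 'knob', array([468.1, 387.6]), 176)
(np.float64(48.8), array([453.8, 308.6]), 26.3, 'knob', array([453.3, 308.1]), 341)
tub [array([ 631.95, -270.06]), array([131.68,  72.14]), np.float64(83.5)]
[463.49723661 373.71646134 199.97259305]
```

View pics/t10.png

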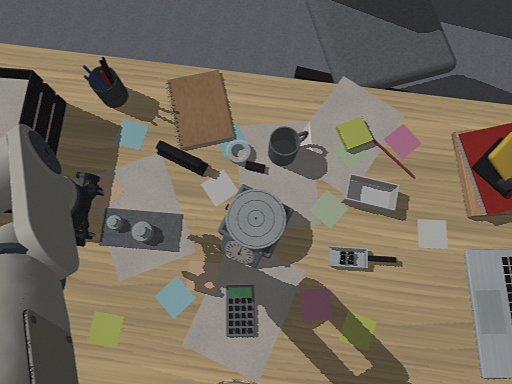

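Both weights stand on the pad, the pan is empty and the tub hasn't moved. Next is the tub.

Emit:
move_arm(slide=[[1,-6,2],[2,-12,2],[4,-18,2],[6,-24,2],[8,-30,2],[10,-36,2],[11,-42,2],[12,-48,2],[14,-54,2],[16,-60,2],[16.8,-64,2],[16.8,-64,0],[16.8,-64,-2],[16.8,-64,-4],[16.8,-64,-4],[16.8,-64,-4]], angular=[[0,0,0],[0,0,0],[0,0,0],[0,0,0],[0,0,0],[0,0,0],[0,0,-0.11],[0,0,-0.11],[0,0,-0.11],[0,0,-0.11],[0,0,-0.11],[0,0,-0.11],[0,0,-0.11],[0,0,-0.11],[0,0,-0.11],[0,0,-0.11]], hand=[1,1,1,1,1,1,1,1,1,1,1,1,1,1,1,1])

```text
clock: 29.05
eef_pos: [631.1, -269.7, 159.6]
tcp_rot: [3.141, 0.0, 1.466]
contact_force: [-0.3, -0.6, 0.1]
opening: 0.997
```

Run:
```python
from h import *
f=grab('top','t11'); w=pts(f); print('tub',tub(w,50,(560,710,-400,-150)));print('tub',tub(pts(grab('scene')),50,(560,710,-400,-150)))
grab('wrist','w11'); print(r.sense()['eef_pos'])
```

```text
tub [array([ 632.67, -262.05]), array([114.31,  71.4 ]), np.float64(84.19)]
tub [array([ 632.08, -271.24]), array([131.82,  74.36]), np.float64(83.65)]
[ 631.36111237 -270.3078296   160.26394283]
```

View pics/w11.png

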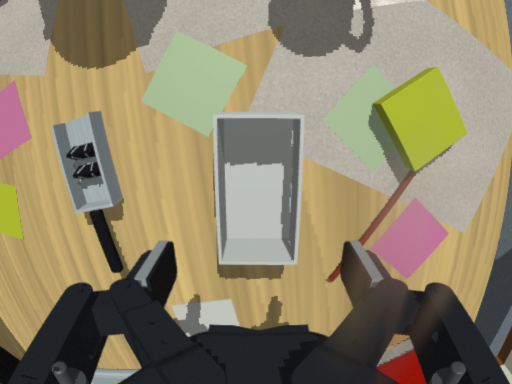

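Emit:
move_arm(slide=[[0.05,0,-4],[0.05,0,-8],[0.05,0,-11],[0.05,0,-11.8],[0.05,0,-11.8],[0.05,0,-11.8],[0.05,0,-11.8],[0.05,0,-11.8],[0.05,0,-11.8]], angular=[[0,0,0],[0,0,0],[0,0,0],[0,0,0],[0,0,0],[0,0,0],[0,0,0],[0,0,0],[0,0,0]], hand=[1,1,1,1,1,0.6,-1,-1,-1], force=20)

```text
clock: 30.32
eef_pos: [632.4, -270.8, 43.1]
tcp_rot: [3.139, 0.001, 1.465]
contact_force: [-0.7, 0.8, 7.3]
opening: 0.817
```

Emit:
move_arm(slide=[[0,0,3],[0,0,8],[0,0,13],[-2,5,14],[-4,11,14],[-7,17,14],[-9.5,23,14],[-11.5,29,14],[-11.5,29,14],[-11.5,29,14],[-11.5,29,12],[-11.5,29,10],[-11.5,29,10],[-11.5,29,10]], angular=[[0,0,0],[0,0,0],[0,0,0.11],[0,0,0.11],[0,0,0.11],[0,0,0.11],[0,0,0.11],[0,0,0.11],[0,0,0.11],[0,0,0.11],[0,0,0.11],[0,0,0.11],[0,0,0.11],[0,0,0.11]], hand=[-1,-1,-1,-1,-1,-1,-1,-1,-1,-1,-1,-1,-1,-1])

```text
clock: 32.08
eef_pos: [517.0, 18.8, 141.8]
tcp_rot: [3.141, 0.0, 1.574]
contact_force: [-0.5, 0.8, -0.9]
opening: 0.814
```

Run:
```python
from h import *
f=grab('scene','s12'); s=r.sense(); print(s['eef_pos'],s['contact_force'])
cv2.imwrite('pics/s12c.png',cv2.resize(f['pixels'][120:220,190:310,::-1],None,fx=6,fy=6,interpolation=cv2.INTER_CUBIC))
w=pts(grab('top','t12')); print([(k,tub(w,k,(440,600,-80,110))) for k in (130,140,150)])
```

```text
[517.10522408  19.02505509 142.03269608] [ 0.29779402 -0.14485549 -0.89692074]
[(130, [array([505.78,  19.68]), array([ 48.  , 129.27]), np.float64(0.86)]), (140, [array([501.03,  18.01]), array([ 44.28, 128.23]), np.float64(3.81)]), (150, [array([504.96,  19.  ]), array([ 49.44, 131.27]), np.float64(2.21)])]
```

View pics/s12c.png

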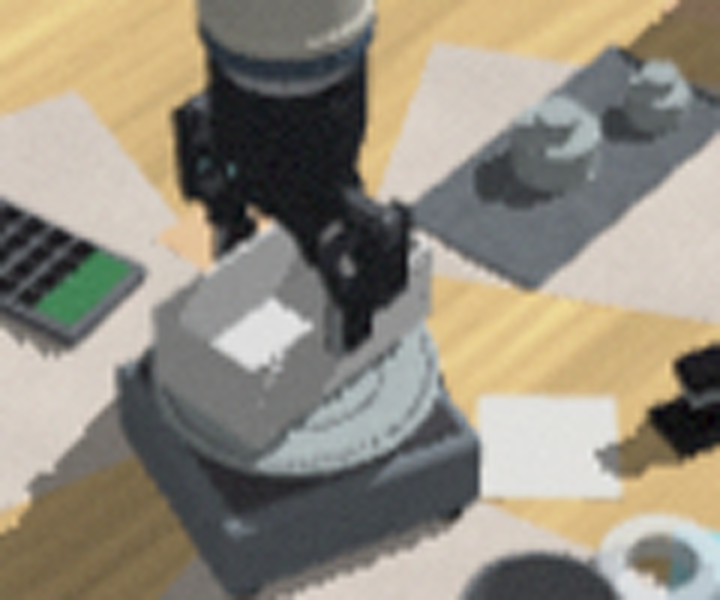

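View pics/t12.png

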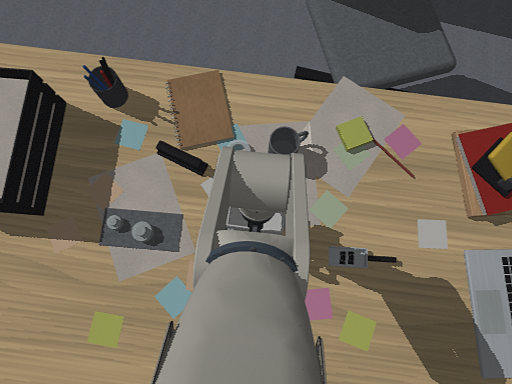

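Emit:
move_arm(slide=[[0,0,-0.4],[0,0,-0.8],[0,0,-1.1],[0,0,-1.25],[0,0,-1.35],[0,0,-1.45],[0,0,-1.55],[0,0,-1.55],[0,0,-1.55]], angular=[[0,0,0],[0,0,0],[0,0,0],[0,0,0],[0,0,0],[0,0,0],[0,0,0],[0,0,0],[0,0,0]], hand=[-1,-1,-1,-1,-1,-1,-1,-1,-1])

```text
clock: 33.3
eef_pos: [516.3, 19.7, 125.8]
tcp_rot: [3.142, -0.0, 1.575]
contact_force: [-1.4, 0.2, 1.4]
opening: 0.813
```

Emit:
move_arm(slide=[[0,0,0.1],[0,0,0.1],[0,0,0.1],[0,0,0.1],[0,0,2],[0,0,6],[0,0,10],[0,-6,10],[0,-12,10],[0,-17,10],[0,-17,10],[0,-17,10]], angular=[[0,0,0],[0,0,0],[0,0,0],[0,0,0],[0,0,0],[0,0,0],[0,0,0],[0,0,0],[0,0,0],[0,0,0],[0,0,0],[0,0,0]], hand=[0.9,1,1,1,1,1,1,1,1,1,1,1])

```text
clock: 34.8
eef_pos: [516.1, -150.1, 225.6]
tcp_rot: [-3.141, -0.001, 1.574]
contact_force: [-0.5, -0.0, 0.5]
opening: 1.0
```

```bash
cat >> h.py <<'E'
def scoop(w,reg=(400,530,-400,-150)):
    z=w[:,:,2]; b=(w[:,:,0]>reg[0])&(w[:,:,0]<reg[1])&(w[:,:,1]>reg[2])&(w[:,:,1]<reg[3])
    return [np.round(x,2) for x in cv2.minAreaRect(w[b&(z>11)&(z<40)][:,:2].astype(np.float32))]
E
python3 - <<'E'
from h import *
w=pts(grab('top','t13')); print([(k,tub(w,k,(420,620,-90,130))) for k in (133,)]); [print(x) for x in weights(w=w)]
ws=pts(grab('scene')); print('scene',tub(ws,133,(420,620,-90,130)))
z=w[:,:,2]; m=(w[:,:,0]>440)&(w[:,:,0]<600)&(abs(w[:,:,1]-19)<80)&(z>74)&(z<100); print('floor/pan z',np.percentile(z[m],[10,50,90]))
print('scoop',scoop(w),r.sense()['eef_pos'])
E
```

```text
[(133, [array([516.72,  20.05]), array([ 71.07, 130.1 ]), np.float64(0.11)])]
(np.float64(39.0), array([467.8, 387.3]), 19.2, 'knob', array([468.2, 386.6]), 174)
(np.float64(48.9), array([453.9, 308.6]), 26.3, 'knob', array([454. , 308.3]), 340)
scene [array([515.27,  19.05]), array([ 77.19, 135.72]), np.float64(1.08)]
floor/pan z [84.0649337  87.2031939  90.31356671]
scoop [array([ 473.81, -292.3 ]), array([115.68,  19.  ]), np.float64(80.38)] [ 516.21111308 -149.27055551  225.67382452]
```

View pics/t13.png

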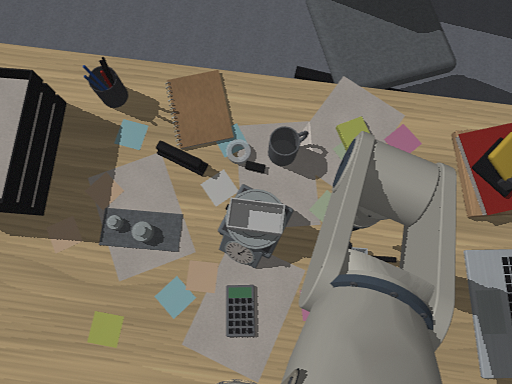

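Emit:
move_arm(slide=[[-2,-6,0],[-4,-12,0],[-5.2,-14.8,-2],[-5.2,-14.8,-7],[-5.2,-14.8,-10],[-5.2,-14.8,-10],[-5.2,-14.8,-10],[-5.2,-14.8,-10]], angular=[[0,0,0.07],[0,0,0.07],[0,0,0.07],[0,0,0.07],[0,0,0.07],[0,0,0.07],[0,0,0.07],[0,0,0.07]], hand=[1,0.5,0.2,0,0,0,0,0])

```text
clock: 35.9
eef_pos: [465.4, -298.5, 127.4]
tcp_rot: [3.139, 0.002, 1.646]
contact_force: [-0.1, 0.9, 0.2]
opening: 0.497
```

Run:
```python
from h import *
f=grab('wrist','w14'); print(r.sense()['eef_pos'],r.sense()['tcp_rot'])
print(f['mtx'],f['rvec'],f['tvec'])
print('scoop scene',scoop(pts(grab('scene'))))
```

```text
[ 465.21652959 -298.51393912  127.24238605] [3.13963243e+00 1.45556452e-03 1.64531896e+00]
[[297.31863964   0.         258.28908678]
 [  0.         297.31863964 190.08142983]
 [  0.           0.           1.        ]] [-2.83637111 -0.10664595 -0.01916432] [-442.77572427 -318.15602873  156.26904501]
scoop scene [array([ 462.41, -267.19]), array([ 57.46, 170.67]), np.float64(4.48)]
```

View pics/w14.png

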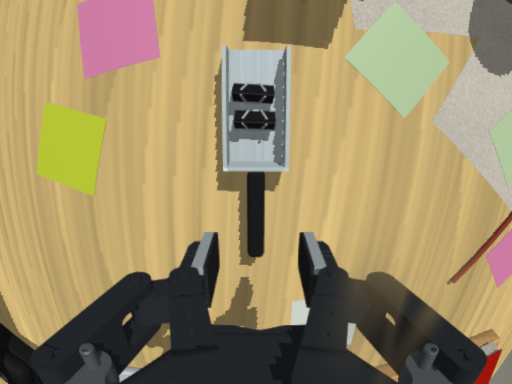

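Emit:
move_arm(slide=[[0,0,-4],[0,0,-8],[0,0,-9.4],[0,0,-9.6],[0,0,-9.6],[0,0,-9.6],[0,0,-9.6],[0,0,-9.6],[0,0,-9.6]], angular=[[0,0,0],[0,0,0],[0,0,0],[0,0,0],[0,0,0],[0,0,0],[0,0,0],[0,0,0],[0,0,0]], hand=[0,0,0,0,-0.3,-1,-1,-1,-1], force=70)

```text
clock: 37.12
eef_pos: [465.1, -298.8, 31.1]
tcp_rot: [3.14, 0.001, 1.645]
contact_force: [-0.6, -0.4, 6.7]
opening: 0.153
```

Run:
```python
from h import *
f=grab('wrist','w15'); print(r.sense()['eef_pos'],r.sense()['tcp_rot'])
```

```text
[ 465.09755377 -298.86351567   31.07203201] [3.13983670e+00 1.31743314e-03 1.64470005e+00]
```

View pics/w15.png

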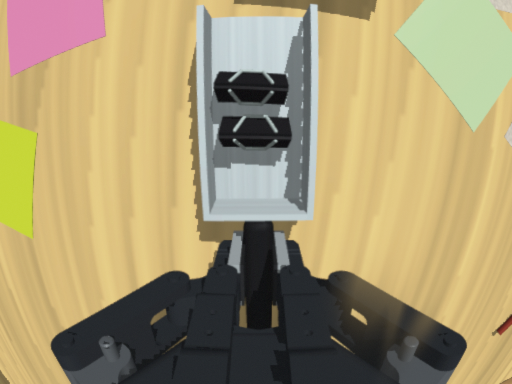

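Emit:
move_arm(slide=[[0,0,1],[0,0,3],[0,0,6],[0,0,9],[0,0,12],[0,0,15],[0,0,17],[1,2,17],[2,5,17],[3,8,17],[4,11,17],[5,14,17],[5.2,16,17],[5.2,17.2,17],[5.2,17.2,17]], angular=[[0,0,0],[0,0,0],[0,0,0],[0,0,0],[0,0,0],[0,0,0],[0,0,0],[0,0,-0.02],[0,0,-0.04],[0,0,-0.06],[0,0,-0.074],[0,0,-0.074],[0,0,-0.074],[0,0,-0.074],[0,0,-0.074]], hand=[-1,-1,-1,-1,-1,-1,-1,-1,-1,-1,-1,-1,-1,-1,-1])

```text
clock: 39.05
eef_pos: [515.9, -126.0, 199.9]
tcp_rot: [-3.141, 0.0, 1.572]
contact_force: [-0.5, 0.4, -2.3]
opening: 0.146
```

Run:
```python
from h import *
f=grab('wrist','w16'); s=r.sense(); print(s['eef_pos'],s['tcp_rot'],s['contact_force'])
g=grab('scene'); w=pts(g);print('tub',tub(w,133,(420,620,-40,130)))
cv2.imwrite('pics/c16.png',np.hstack([cv2.resize(f['pixels'],(400,300)),cv2.resize(g['pixels'][110:260,120:320],(400,300))])[:,:,::-1])
```

```text
[ 516.02772791 -126.55622307  199.88784248] [-3.14150447e+00  3.28383325e-04  1.57125590e+00] [ 0.73582295  0.47078164 -2.35286992]
tub [array([518.45,  22.84]), array([ 74.11, 126.68]), np.float64(2.41)]
```

View pics/c16.png

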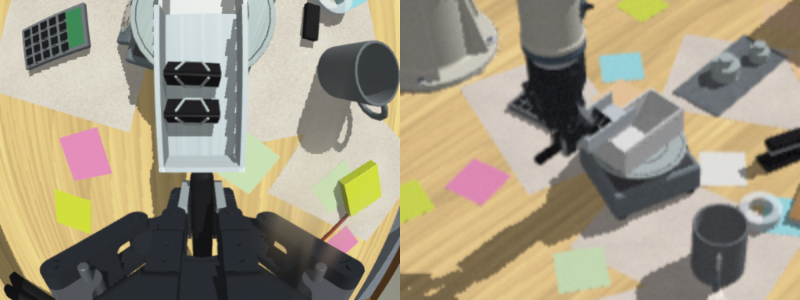

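Run:
```python
from h import *
f=grab('top','t17'); w=pts(f); print('tub',tub(w,133,(420,620,-60,130))); [print(x) for x in weights(w=w)]
cv2.imwrite('pics/t17c.png',cv2.resize(f['pixels'][150:290,80:320,::-1],None,fx=3,fy=3,interpolation=cv2.INTER_CUBIC))
```

```text
tub [array([516.58,  19.99]), array([ 70.84, 130.14]), np.float64(0.21)]
(np.float64(39.1), array([468.4, 387.1]), 19.4, 'knob', array([468.4, 387.1]), 175)
(np.float64(48.6), array([453.7, 309. ]), 26.6, 'knob', array([453.6, 308.4]), 342)
```

View pics/t17c.png

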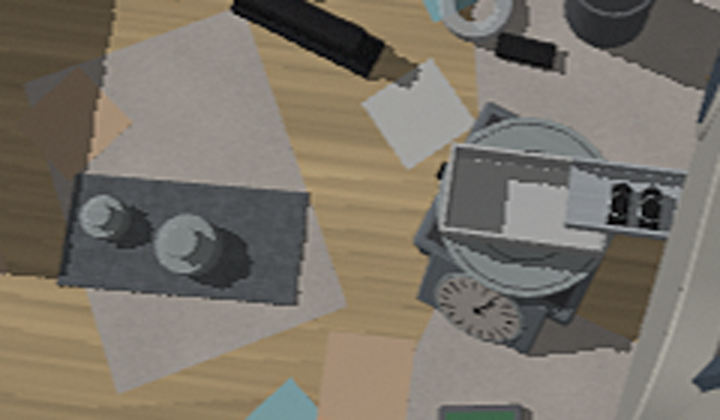

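Emit:
move_arm(slide=[[0.05,0.3,-0.5],[0.05,0.7,-0.3],[0.05,1.3,0.6],[0.05,2,1.6],[0.05,2.7,2.6],[0.05,2.7,2.6],[0.05,3.1,3],[0.05,3.6,3.4],[0.05,3.6,3.4],[0.05,3.6,3.4],[0.05,3.6,3.4],[0.05,3.6,3.4]], angular=[[-0.1,0,0],[-0.2,0,0],[-0.3,0,0],[-0.4,0,0],[-0.5,0,0],[-0.5,0,0],[-0.55,0,0],[-0.6,0,0],[-0.6,0,0],[-0.6,0,0],[-0.6,0,0],[-0.6,0,0]], hand=[-1,-1,-1,-1,-1,-1,-1,-1,-1,-1,-1,-1])

```text
clock: 40.7
eef_pos: [516.7, -90.7, 233.8]
tcp_rot: [3.142, 0.599, 1.57]
contact_force: [0.3, 0.2, -0.5]
opening: 0.144
```

Run:
```python
from h import *
f=grab('wrist'); s=r.sense(); print(s['eef_pos'],s['tcp_rot'],s['contact_force'])
g=grab('scene'); 
cv2.imwrite('pics/c18.png',np.hstack([cv2.resize(f['pixels'],(400,300)),cv2.resize(g['pixels'][110:260,120:320],(400,300))])[:,:,::-1])
```

```text
[516.76531337 -90.59408416 233.81679467] [3.1414918  0.59957067 1.57032401] [ 0.21001021 -0.26933862 -0.92578014]
```

View pics/c18.png

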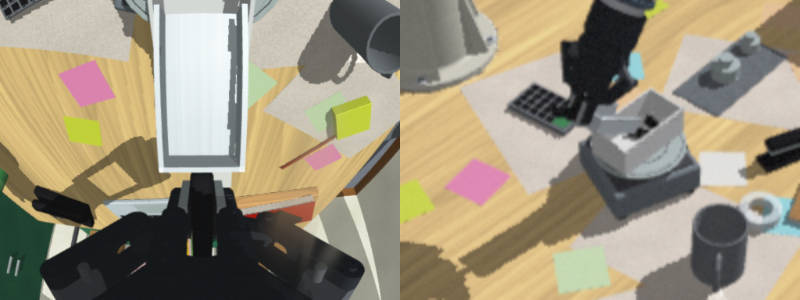

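Emit:
move_arm(slide=[[0,-0.5,1],[0,-1.5,2],[0,-3,2],[0,-5,1],[0,-8,0],[0,-12,0],[0,-12,0],[0,-12,0],[0,-12,0]], angular=[[0,0,0],[0.1,0,0],[0.2,0,0],[0.35,0,0],[0.5,0,0],[0.6,0,0],[0.6,0,0],[0.6,0,0],[0.6,0,0]], hand=[-1,-1,-1,-1,-1,-1,-1,-1,-1])

```text
clock: 41.92
eef_pos: [516.8, -209.0, 234.0]
tcp_rot: [-3.141, 0.0, 1.573]
contact_force: [0.0, 0.3, -1.6]
opening: 0.145
```

Run:
```python
from h import *
f=grab('wrist','w19'); s=r.sense(); print(s['eef_pos'],s['tcp_rot'],s['contact_force'])
g=grab('top','t19'); w=pts(g); print('tub',tub(w,133,(420,620,-60,130)))
a=cv2.resize(f['pixels'],(400,300)); b=cv2.resize(g['pixels'][170:260,200:320],(400,300))
cv2.imwrite('pics/c19.png',np.hstack([a,b])[:,:,::-1])
```

```text
[ 516.90797358 -208.8867255   233.92291244] [-3.14140700e+00  3.61564006e-04  1.57311974e+00] [-0.07919834 -0.94671276 -1.07817837]
tub [array([516.63,  20.07]), array([ 70.98, 130.05]), np.float64(0.25)]
```

View pics/c19.png

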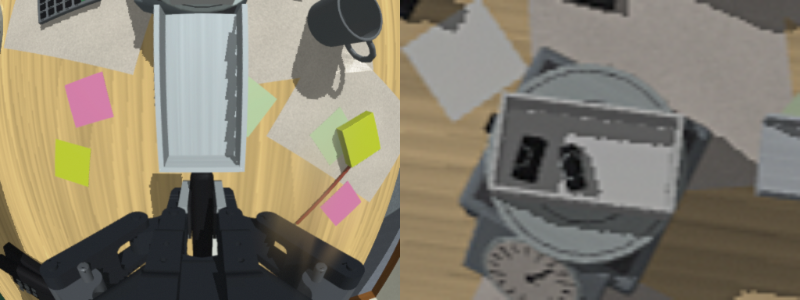

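Two clips lie in the tub, which is still centred, and the scoop is empty. I'm putting the scoop back.

Emit:
move_arm(slide=[[-2,-4,0],[-4,-8,0],[-5.2,-9,-3],[-5.2,-9,-8],[-5.2,-9,-13],[-5.2,-9,-17],[-5.2,-9,-19],[-5.2,-9,-19.6],[-5.2,-9,-19.9],[-5.2,-9,-20.1],[-5.2,-9,-20.2],[-5.2,-9,-20.2],[-5.2,-9,-20.2]], angular=[[0,0,0.07],[0,0,0.07],[0,0,0.07],[0,0,0.07],[0,0,0.07],[0,0,0.07],[0,0,0.07],[0,0,0.07],[0,0,0.07],[0,0,0.07],[0,0,0.07],[0,0,0.07],[0,0,0.07]], hand=[-1,-1,-1,-1,-1,-1,-1,-1,-1,-1,-1,-1,-1])

```text
clock: 43.65
eef_pos: [464.9, -300.5, 32.1]
tcp_rot: [3.141, 0.0, 1.641]
contact_force: [0.1, 0.6, -1.8]
opening: 0.149
```

Emit:
move_arm(slide=[[0,0,-0.1],[0,0,-0.15],[0,0,-0.15],[0,0,-0.15]], angular=[[0,0,0],[0,0,0],[0,0,0],[0,0,0]], hand=[-1,-1,-1,-1])

```text
clock: 44.15
eef_pos: [465.0, -300.6, 31.0]
tcp_rot: [3.141, 0.0, 1.641]
contact_force: [-2.0, 1.1, 8.5]
opening: 0.145
```

Contact on the desk. I'll release, rise and move clear.

Emit:
move_arm(slide=[[0,0,0],[0,0,0],[0,0,0],[0,0,0],[0,0,0],[0,0,2],[0,0,6],[0,0,12],[0,0,18],[-2,-6,20],[-4,-11,20],[-4,-11,20],[-4,-11,20]], angular=[[0,0,0],[0,0,0],[0,0,0],[0,0,0],[0,0,0],[0,0,0],[0,0,0],[0,0,0],[0,0,0],[0,0,0],[0,0,0],[0,0,0],[0,0,0]], hand=[-0.5,-0.2,0.1,0.2,0.2,0.2,0.2,0.2,0.2,0.2,0.2,0.2,0.2])

```text
clock: 45.78
eef_pos: [424.5, -409.9, 229.9]
tcp_rot: [-3.141, -0.001, 1.64]
contact_force: [0.4, 0.2, -0.3]
opening: 0.603
```

Run:
```python
from h import *
s=r.sense(); print(s['eef_pos'],s['contact_force'])
g=grab('top','t21'); w=pts(g); print('tub',tub(w,133,(420,620,-60,130)),'scoop',scoop(w)); [print(x) for x in weights(w=w)]
ws=pts(grab('scene','s21')); print('scene scoop',scoop(ws))
z=w[:,:,2]; m=(w[:,:,0]>440)&(w[:,:,0]<485)&(w[:,:,1]>-270)&(w[:,:,1]<-190)
print('tray floor/lips z',np.percentile(z[m&~np.isnan(z)],[10,50,90]).round(1))
```

```text
[ 424.45902772 -409.93673398  229.89837422] [ 0.39671299  0.17785055 -0.3459113 ]
tub [array([516.89,  20.06]), array([ 71.25, 129.99]), np.float64(0.36)] scoop [array([ 463.33, -267.63]), array([ 50.36, 168.47]), np.float64(4.2)]
(np.float64(48.9), array([454.2, 308.3]), 26.4, 'knob', array([454. , 308.4]), 341)
(np.float64(39.0), array([437.6, 397.4]), 19.3, 'knob', array([438.1, 397.4]), 176)
scene scoop [array([ 462.8, -268.3]), array([ 56.07, 172.64]), np.float64(4.69)]
tray floor/lips z [2.6 4.8 8.2]
```

View pics/t21.png

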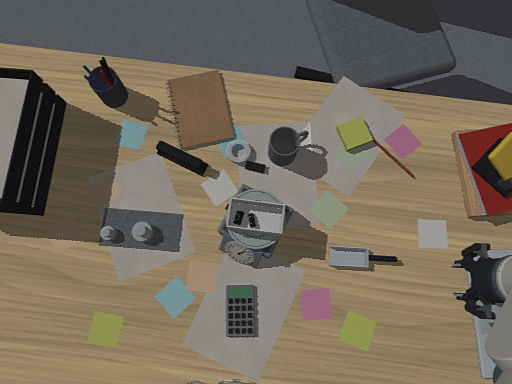

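View pics/s21.png

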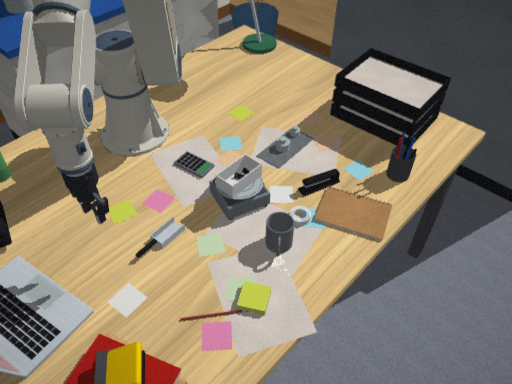

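The medium weight was knocked to (438,397). I need to see whether it's still on the pad.

Run:
```python
from h import *
g=grab('top'); im=g['pixels']; 
cv2.imwrite('pics/t22.png',cv2.resize(im[195:265,90:195,::-1],None,fx=7,fy=7,interpolation=cv2.INTER_CUBIC))
w=pts(g); [print(x) for x in weights(w=w)]
for u,v in ((107,209),(183,212),(181,251),(101,244)): print(u,v,ray(g,u,v,3).round(1))
```

```text
(np.float64(48.5), array([453.4, 308.1]), 26.3, 'knob', array([453.7, 308.8]), 339)
(np.float64(38.6), array([438.1, 397.1]), 19.1, 'knob', array([438.7, 397.2]), 177)
107 209 [501.4 421.    3. ]
183 212 [520.3 216.6   3. ]
181 251 [417.2 204.1   3. ]
101 244 [407.4 416.6   3. ]
```

View pics/t22.png

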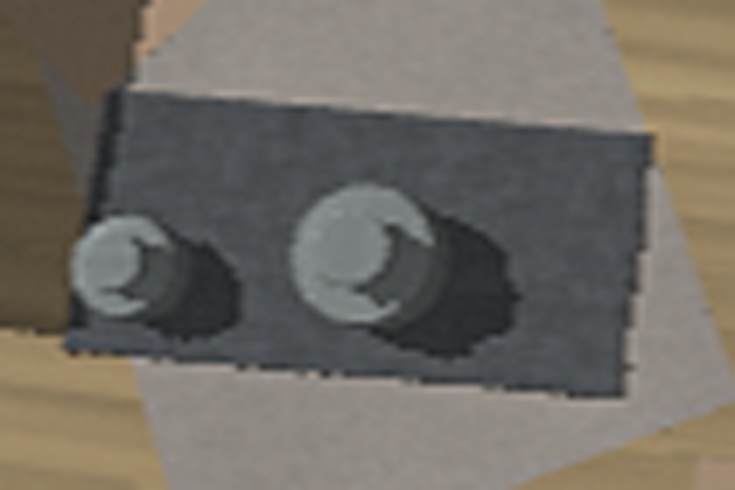

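The pad's left edge is at about y = 417 mm and its near edge at about x = 410 mm. The medium weight at (438,397) is therefore upright and fully on the felt, with its centre about 20 mm inside the nearest edge. I'll leave it there and hand in.

```bash
python3 -c "
from rig import r
print(r.sense()['qvel'].round(3)); print(r.sign_off())"
```

```text
[ 0.004 -0.001 -0.003 -0.001  0.    -0.002]
the job is handed in; nothing more can be done
None
```

The job is done and handed in; no verdict was reported. Only the 200 g and 500 g weights were out. I stood each one alone on the pan, 200 g first, let go for about 2.5 s, and put it back on the pad. I then set the tub on the pan, tipped both clips out of the scoop into it, and put the scoop back down on the desk.

**Last checks:**
- **Weights:** while on the pan, both stood within about 1.5 mm of its centre.
- **Tub:** its centre is within about 1 mm of the pan's, with both clips inside.
- **Scoop:** it is empty and lying flat, almost exactly where it started.
- **Bystanders:** the stapler, mug, tape and eraser look unmoved in the pictures; I didn't measure them.

**Disagreement:** after I put the 200 g weight back, something knocked it about 30 mm to the side while the arm was away. It still stands upright on the felt, its centre about 20 mm inside the nearest edge, so I left it there.

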